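Close up the dish luminometer and hold its sprung detector shutter at half aperture

TASK

A culture dish has been loaded in the bench luminometer: press the open lid fully shut first, since room light would blind the detector, and only then slide the blue grip of the spring-return detector shutter away from the lid to the half-open mark (the red tick) and hold it there against its spring. Never let the shutter go past the three-quarter mark, and leave the dish and the other things on the bench where they are. The program finishes while still holding the shutter half open: do not let go of it.

Things in the scene. Friction and masses are not known exactly. Their poses are not given: they have to be found in the camera images.
- luminometer: white bench luminometer, fixed, 166 mm deep (x -83 to 83), y -155 to 140 mm. Origin on the bench; x points to its back, y to its left, z up. Left half (y 0 to 140): dish chamber, 85 mm high, mouth 110 mm square under a hinged lid. Right half: shutter deck 40 mm high, end blocks 60 mm high at both ends of the shutter's rods, white scale in front, the half-open tick long and red
- lid_hinge (a point): point on the hinge line of the lid, at the back of the chamber at half the lid's width, 89 mm above the bench; the hinge line runs along the luminometer's y
- lid_edge (a point): point on the lid's outer (upper) face near its free edge, at half its width; moves with the lid. It is 135 mm from the hinge line along the lid and 10 mm outward of it. The grey lid is 12 mm thick, 138 mm wide and reaches 148 mm from the hinge line; a black finger lip, 44 mm wide, adds 9 mm at the middle
- lid (a joint): angle of the lid (rad): 0 fully shut and level, 1.4 nearly upright. A stiff hinge keeps it where it is left; 0.1 to 0.4 N m closes it: push it from behind, over and all the way down
- shutter_grip (a point): point in the middle of the shutter's upright blue grip, 84 mm above the bench; moves with the shutter. The grip is 14 mm thick along the luminometer's y, 40 mm along its x, and stands 61 to 101 mm above the bench on a black carriage 80 x 30 mm. Shut, it is 62 mm from the chamber wall (the shut lid's top is 99 mm above the bench)
- shutter (a joint): opening of the shutter (m): 0 shut, 0.030 half open (red tick), 0.045 three-quarter mark, 0.060 fully open; opens towards the luminometer's -y (to its right, away from the lid). The return spring pushes it shut with 3 N at 0, 7.5 N at half, 12 N fully open; it springs shut when let go
- dish_center (a point): centre of the loaded clear petri dish, 58 mm across and 12 mm high, that lies loose in its seat ring on the chamber floor, top about 58 mm above the bench, 27 mm below the chamber's mouth
- timer: bystander: square cream bench timer with coloured keys, 64 x 64 x 16 mm, loose; origin under its centre
- culture_flask: bystander: flat culture flask with pink medium and blue cap, 153 x 84 x 32 mm, loose; origin under its centre
- microtube_block: bystander: yellow block of small tubes, 62 x 118 x 36 mm, loose; origin under its centre
- petri_big: bystander: petri dish, 90 mm across and 11 mm high, loose; origin under its centre
- microscope_front (a point): point in the front part of the room's tall inverted microscope, a fixed bystander over 0.5 m high, left of and behind the luminometer; it stands between world x = 0.48 and 1.0 m, y = -0.13 and 0.20 m. Lead the arm past it on the near side
Mind the look-alikes: they are no part of the job. What is shaped like the part that bears dish_center but turquoise is not meant.

How it is judged:
By the outcome, as a careful person would: the job done as asked, in the order asked, and still so for the second after the job is handed in, while the arm keeps its last pose, push and grip.
It also fails if it takes over 50 s, if anything falls off the work surface, if the arm or the gripper's body presses on something with over 40 N, if the wrist force passes 120 N, or if a joint passes its speed limit or range.

ROBOT

A 6-joint arm with a two-finger parallel gripper is mounted at the origin on a cart in front of the work surface, level with it; the furniture and walls round the work are solid. World frame = base frame: x ahead of the robot, y to its left, z up, the work surface at z = 0. Lengths are in mm, angles in rad, forces in N, time in s.
With the tool pointing down it reaches from about 300 to 775 mm from the base axis. Payload 14.6 kg.
Tool frame: the origin (TCP) lies midway between the tips of the shut fingers; the grasp point (between the pads) lies 19 mm behind it; x points along the fingers, z is the direction in which the jaws open and shut, and the axes are right-handed (so a half turn about x gives the same grasp; the last joint's range is limited). The gripper opens to 94 mm and grips with 3 to 60 N. Pads are 16 mm wide; open, the fingers measure 119 mm over their backs; the gripper's body (75 mm by 177 mm) begins 78 mm behind the grasp point.
Start: joints at [-1.343, 0.3, 1.521, -0, 1.321, -0.067], TCP at [159.795, -526.265, 205.446] pointing down, gripper open.
Joint ranges: [-3.03, 3.03], [-0.79, 2.21], [0.23, 2.52], [-1.04, 4.18], [0, 3.07], [-2.55, 2.55]. Speed limits (rad/s): [2.22, 2.22, 2.57, 3.14, 3.14, 3.14].

INTERFACE

Orientations are given as [roll, pitch, yaw] about the fixed x, y, z axes, in that order (R = Rz(yaw) Ry(pitch) Rx(roll)).
In Python, from cell import * gives the robot as it stands.
- The arm moves only by the tool play_rows, never from a script. Its argument "motion" is one flat list of numbers, 7 for each row, row after row: the turn, a rotation vector about the tool's x, y, z in rad, then the shift along the tool's x, y, z in m, then the closure, from -1 (fully open) to 1 (shut), so that 0 is half open. In form: [rx, ry, rz, x, y, z, fingers, rx, ry, rz, x, y, z, fingers, ...]. A call has 1 to 20 rows; each row shifts and turns the pose as measured when the row begins, along the tool's axes as they then stand; what a row does not reach is not made up. A row lasts 1/10 s, in which the tool goes at most 50 mm and 8.59 degrees, less where a joint would pass 70% of its speed; a pose out of reach is approached as far as the arm can. A call with a gripper value outside its range is refused whole. The fingers move at their own pace and stop on an object; "newtons" is the grip in N (left out, the last holds). Time passes only in rows, so rows that do not move let the fingers close. It gives the time, the measured TCP pose, the force and the opening at its end, in the units of the state.
- read_state(): the state, without advancing time (a new reading comes with each control period).
- camera(name): name is "scene" or "top" or "wrist"; returns (picture, depth): 384x512x3 uint8, blue, green, red; 384x512 float32, mm along the optical axis (not along the pixel's ray), 0 where there is no reading.
- camera_params(name): a dict with "fx", "fy", "cx", "cy" (pixels), "k1" (the pictures are not rectified: a ray, as slopes to the right and down, at radius r is drawn at 1 + k1 r^2 times it, then the intrinsics apply), "T" (4x4, takes a point from camera to world coordinates). Camera axes: x right, y down, z forward; pixel columns grow to the right and rows downward; lengths in mm; the calibration is good to about 2 mm. A picture is of the moment at which its call begins: read the wrist's pose just before it. camera_params takes no time and is no camera call; for the wrist camera it gives the pose at the moment of the call.
- sign_off(): hands the job in, once; it reports no verdict.
Trained networks look in the newest picture that a camera, given by its name, has taken for a name from the list of things; names that differ only in an ending like _2 or _b are one class to them, and where a whole thing is asked for, a point or a joint stands for the part that bears it (a point fixed in the world has none). Each returns a list of dicts, best first, with "conf" (0 to 1); they miss things now and then, are a little off and sometimes report something else, mostly with a low value. They report only what shows in the picture. A call takes as long as a camera call. They do not tell look-alikes from the thing itself.
- masks_of(camera, name): "region" (384x512 bool, what is visible of it).
- place_of(camera, name): "at" ([x, y, z] in mm, in the coordinates of the camera as it stood for that picture, good to about 4 mm: a listed point, or the origin of a listed thing).
The state is a dict: "clock": time; "joints": joint angles; "qd": joint speeds; "effort": joint torques, N m; "eef_pos": TCP position; "eef_rot": TCP orientation; "wrist_force": force on the tool from outside, world axes, zero at the start; "moment": the same for the moment, N m; "finger_gap": finger opening in mm.
Only numpy, scipy, OpenCV 4.12 (cv2) and the standard library are available. Lean on these libraries where they do the work, as an engineer would, in place of code of your own. Each camera call takes 0.05 s, during which the arm holds its last target.

## Working session

There is one attempt and no reset: what is moved stays moved. The work goes in short steps, Python scripts to look and compute and a tool call to move; the robot and the scene stay as the last step left them, time stands still between calls to the robot, and variables do not carry over. Pictures are saved under pics/ and viewed, and the job is handed in when it is done.

Besides the shell and the picture viewer there is one more tool, called after "Call:" by a JSON object that holds its "api" and its "payload". play_rows: Moves the arm, as the interface text tells. Its arguments: {"type":"object","properties":{"motion":{"type":"array","items":{"type":"number"}},"newtons":{"type":"number"}},"required":["motion"]}

```bash
ls; mkdir -p pics; cat > h.py <<'E'
from cell import *
import numpy as np, cv2
def w(cam_T,p): 
    p=np.array(p,float); return (np.array(cam_T)@np.append(p,1))[:3]
def deproj(P,u,v,z):
    pt=np.array([[[u,v]]],float)
    K=np.array([[P['fx'],0,P['cx']],[0,P['fy'],P['cy']],[0,0,1]])
    q=cv2.undistortPoints(pt,K,np.array([P['k1'],0,0,0,0.]))[0,0]
    return w(P['T'],[q[0]*z,q[1]*z,z])
E
python3 - <<'E'
from h import *
print(read_state())
for c in ["scene","top"]:
    im,d=camera(c); cv2.imwrite(f"pics/{c}0.png",im); np.save(f"pics/{c}0.npy",d)
    P=camera_params(c); print(c,P)
    for n in ["luminometer","lid_hinge","lid_edge","shutter_grip","dish_center","timer","culture_flask","microtube_block","petri_big","microscope_front"]:
        print(n,[(round(r['conf'],2),w(P['T'],r['at']).round().tolist()) for r in place_of(c,n)][:3])
E
```

```text
pics
{'clock': 0.0, 'joints': array([-1.34262346e+00,  3.00478922e-01,  1.52159208e+00,  1.19177910e-05,
        1.32070765e+00, -6.66086381e-02]), 'qd': array([-0.00268098, -0.00026341,  0.00030422, -0.00041416, -0.00067348,
        0.0011885 ]), 'effort': array([ 3.25051100e-03, -5.31797647e+01, -3.52730727e+01,  7.08293659e-02,
        2.42868107e-02, -9.35314324e-05]), 'eef_pos': array([ 159.72641585, -526.01405148,  204.87739158]), 'eef_rot': array([3.06525117, 1.56961027, 1.78923339]), 'wrist_force': array([ 0.82973635, -0.11982691,  0.47494325]), 'moment': array([ 0.0073483 , -0.01664453,  0.04395002]), 'finger_gap': 93.77654932675284}
scene {'fx': 478.7412756304644, 'fy': 478.7412756304644, 'cx': 253.7647456767457, 'cy': 191.52766549752727, 'k1': -0.08857379642584723, 'T': array([[-8.88758354e-01, -4.01879967e-01,  2.20456527e-01,
         2.76606947e+02],
       [-4.58339141e-01,  7.85255745e-01, -4.16291540e-01,
         3.36490207e+02],
       [-5.81552375e-03, -4.71026439e-01, -8.82099923e-01,
         1.34574246e+03],
       [ 0.00000000e+00,  0.00000000e+00,  0.00000000
[... 851 characters left out ...]
51911306e-02,  5.57410738e-03,
        -2.77436834e+02],
       [-7.64273082e-03, -1.39717122e-01, -9.90161964e-01,
         1.28575348e+03],
       [ 0.00000000e+00,  0.00000000e+00,  0.00000000e+00,
         1.00000000e+00]])}
luminometer [(0.91, [493.0, -278.0, -3.0])]
lid_hinge [(0.62, [594.0, -278.0, 84.0]), (0.61, [495.0, -279.0, -4.0])]
lid_edge [(0.86, [557.0, -240.0, 216.0])]
shutter_grip [(0.55, [456.0, -322.0, 85.0])]
dish_center [(0.81, [496.0, -50.0, 6.0]), (0.49, [538.0, -227.0, 53.0])]
timer [(0.84, [438.0, -539.0, -3.0])]
culture_flask []
microtube_block [(0.58, [760.0, -206.0, 2.0]), (0.18, [453.0, -324.0, 87.0])]
petri_big [(0.93, [565.0, -583.0, -4.0])]
microscope_front []
```

View pics/scene0.png

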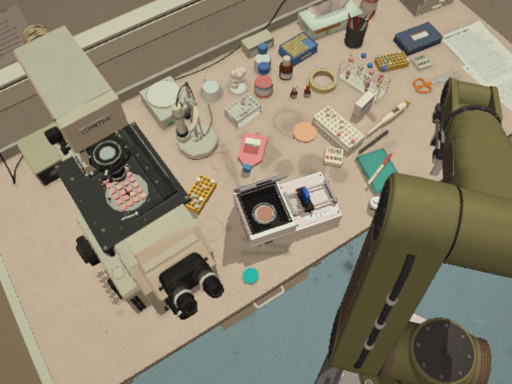

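View pics/top0.png

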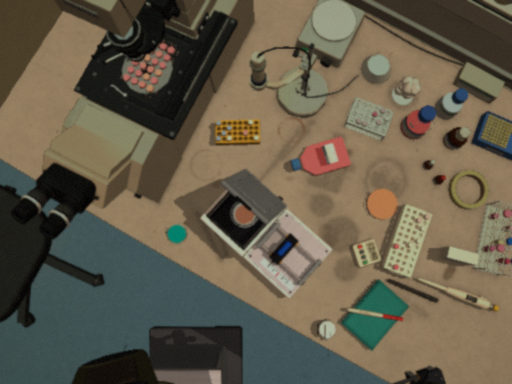

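The luminometer is at top px (265,232) with its lid open. The blue grip shows at about (285,248) and the loaded dish at (240,213). The turquoise disc at (177,233) lies on the bench and is a look-alike, so it isn't the loaded dish. I'll refine the geometry from depth next and check a close crop.

```bash
python3 - <<'E'
from h import *
im=cv2.imread("pics/top0.png"); a=cv2.resize(im[150:310,170:350],None,fx=4,fy=4,interpolation=cv2.INTER_CUBIC)[:600]
cv2.imwrite("pics/crop_top.png",a)
im=cv2.imread("pics/scene0.png"); a=cv2.resize(im[150:270,190:370],None,fx=4,fy=4,interpolation=cv2.INTER_CUBIC)
cv2.imwrite("pics/crop_sc.png",a)
def cloud(c):
    d=np.load(f"pics/{c}0.npy");P=camera_params(c)
    v,u=np.mgrid[0:384,0:512]; 
    K=np.array([[P['fx'],0,P['cx']],[0,P['fy'],P['cy']],[0,0,1]])
    q=cv2.undistortPoints(np.stack([u.ravel(),v.ravel()],1).astype(float)[:,None],K,np.array([P['k1'],0,0,0,0.]))[:,0]
    z=d.ravel(); p=np.c_[q*z[:,None],z]; p=p@P['T'][:3,:3].T+P['T'][:3,3]
    return p[z>0]
for c in["top","scene"]:
    p=cloud(c)
    b=p[(abs(p[:,0]-495)<190)&(abs(p[:,1]+277)<190)]
    print(c,"table z",np.median(b[abs(b[:,2])<10,2]))
    m=b[(b[:,2]>15)&(b[:,2]<98)&(np.hypot(b[:,0]-494,b[:,1]+277)<180)]
    r=cv2.minAreaRect(m[:,:2].astype(np.float32)); print(r)
    r=np.array([.75,-.66]); 
    l=b[(b[:,2]>105)&(np.hypot(b[:,0]-557,b[:,1]+240)<120)]
    if len(l)>20:
        cen=l.mean(0);U,S,V=np.linalg.svd(l-cen);print("lid",len(l),cen,V[2],S, l.max(0))
    for lo,hi in[(36,44),(56,64),(80,90)]:
        s=m[(m[:,2]>lo)&(m[:,2]<hi)]; print(lo,len(s),np.median(s[:,2]),s.mean(0).round(), cv2.minAreaRect(s[:,:2].astype(np.float32)))
E
```

```text
top table z 0.7256123598749582
((519.97705078125, -310.4269714355469), (293.71221923828125, 259.0906982421875), 46.54263687133789)
lid 1696 [ 568.73697264 -253.66653561  178.79147964] [ 0.63085813 -0.59184067  0.50173961] [1750.73361668 1621.4385702    95.39634498] [ 643.52424158 -182.04555553  232.68760345]
36 2688 40.83228083156462 [ 443. -329.   41.] ((483.4111328125, -287.73248291015625), (275.90032958984375, 165.68600463867188), 46.35770034790039)
56 640 60.111268858865515 [ 445. -326.   60.] ((487.0907287597656, -289.1900634765625), (274.3355407714844, 146.9984588623047), 46.8267707824707)
80 965 85.38870420458124 [ 505. -199.   85.] ((520.7788696289062, -248.06106567382812), (201.1290740966797, 166.17799377441406), 47.02602005004883)
scene table z -0.7720396547806558
((519.824951171875, -309.5740966796875), (296.77020263671875, 259.9508972167969), 47.251041412353516)
lid 300 [ 557.67019906 -229.85704971  210.36638413] [-0.63364172  0.58264858 -0.5089389 ] [721.14787151 408.54634959  72.97037361] [ 641.86015743 -180.08279843  234.57452511]
36 1684 40.214288386773546 [ 452. -312.   40.] ((488.0145263671875, -279.4207458496094), (295.6208801269531, 167.6550750732422), 46.933292388916016)
56 469 59.5432270429485 [ 470. -293.   60.] ((485.4345397949219, -276.3565673828125), (296.842529296875, 161.30587768554688), 46.1503791809082)
80 909 84.45178478654111 [ 529. -212.   85.] ((516.6851806640625, -245.3454132080078), (206.3610382080078, 160.985107421875), 46.78173065185547)
```

View pics/crop_top.png

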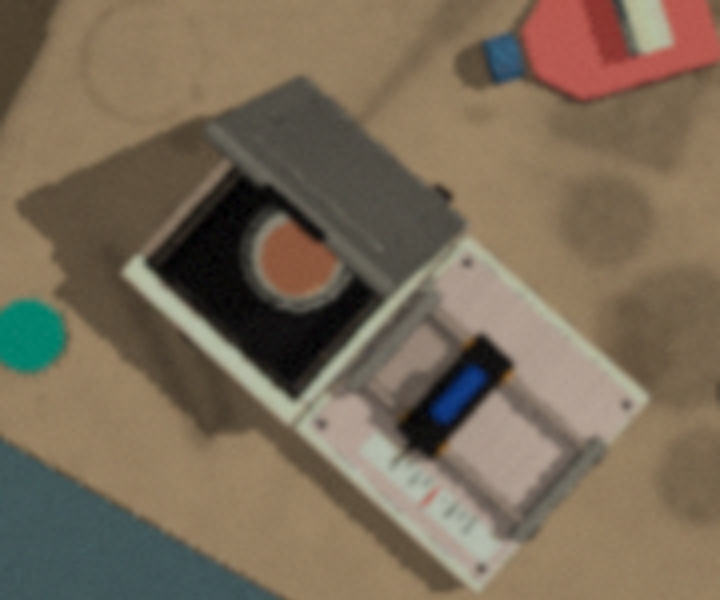

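View pics/crop_sc.png

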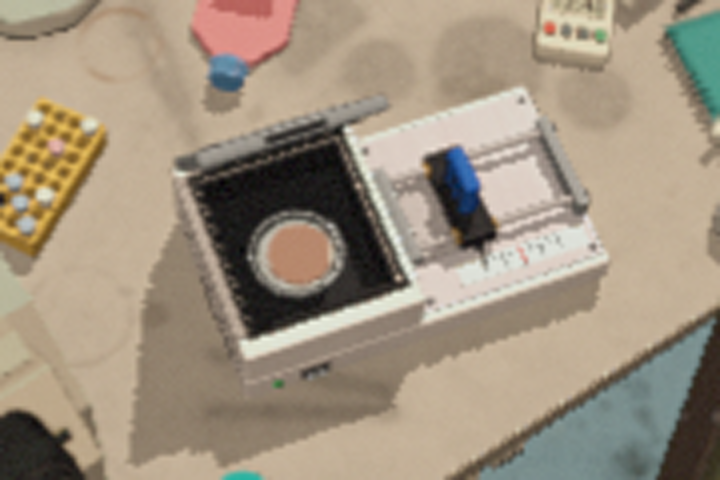

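The crop confirms it: the loaded dish is in its black chamber at crop (290,255), the blue grip is at (460,395) and the red tick at (430,497). Measured luminometer pose: origin about (494,-275), left axis at 46.8°, lid angle about 1.04 rad.

```bash
cat >> h.py <<'E'
from scipy.spatial.transform import Rotation as Ro
O=np.array([494,-275.,0]); A=np.radians(46.8)
EY=np.array([np.cos(A),np.sin(A),0]); EX=np.array([np.sin(A),-np.cos(A),0]); 
def L2W(x,y,z): return O+x*EX+y*EY+np.array([0,0,z])
def W2L(p): d=np.array(p)-O; return np.array([d@EX,d@EY,d[2]])
def Rc(): return Ro.from_euler('xyz',read_state()['eef_rot']).as_matrix()
def goal(zaxis):
    x=np.array([0,0,-1.]); z=np.array(zaxis); return np.column_stack([x,np.cross(z,x),z])
def turn(zaxis): R=Rc(); return Ro.from_matrix(R.T@goal(zaxis)).as_rotvec()
def rep():
    s=read_state(); print("t",round(s['clock'],2),"L",W2L(s['eef_pos']).round(1),"F",s['wrist_force'].round(1),"gap",round(s['finger_gap'],1),"j",s['joints'].round(2))
E
python3 - <<'E'
from h import *
R=Rc();print(R.round(3)); rep()
for n,z in(("ex",EX),("-ex",-EX),("ey",EY),("-ey",-EY)): print(n,turn(z).round(3))
p=read_state()['eef_pos']
for t in [L2W(70,45,270)]: print(t, (goal(EX).T@(t-p)).round(),(goal(-EX).T@(t-p)).round(), R.T@(t-p))
E
```

```text
[[-0.     0.957  0.291]
 [ 0.     0.291 -0.957]
 [-1.    -0.    -0.   ]]
t 1.1 L [ -71.6 -412.   205.4] F [-0.1  0.2 -1. ] gap 94.2 j [-1.34  0.3   1.52 -0.    1.32 -0.07]
ex [-0.522 -0.     0.   ]
-ex [2.62 0.   0.  ]
ey [-2.093 -0.    -0.   ]
-ey [ 1.049 -0.     0.   ]
[ 575.83242369 -290.11470918  270.        ] [-65. 457. 142.] [ -65. -457. -142.] [ -64.56052191  466.71052949 -105.0847653 ]
```

Call:
{"api": "play_rows", "payload": {"motion": [-0.13, 0, 0, -0.016, 0, 0, 1, -0.13, 0, 0, -0.016, 0, 0, 1, -0.13, 0, 0, -0.016, 0, 0, 1, -0.13, 0, 0, -0.016, 0, 0, 1, 0, 0, 0, 0, 0, 0, 1], "newtons": 20}}

```text
clock: 1.6
eef_pos: [159.7, -526.0, 271.2]
eef_rot: [2.53, 1.569, 1.793]
wrist_force: [-0.0, -1.3, 0.2]
finger_gap: 57.7
```

```bash
python3 - <<'E'
from h import *
rep(); print(turn(EX).round(3)); p=read_state()['eef_pos'];print((Rc().T@(L2W(85,45,270)-p)).round())
E
```

```text
t 1.6 L [ -71.8 -411.8  271.2] F [-0.  -1.3  0.2] gap 57.7 j [-1.34  0.26  1.42  0.    1.46 -0.61]
[ 0.017 -0.001 -0.001]
[  1. 454. 165.]
```

Call:
{"api": "play_rows", "payload": {"motion": [0, 0, 0, 0, 0.03, 0.011, 1, 0, 0, 0, 0, 0.03, 0.011, 1, 0, 0, 0, 0, 0.03, 0.011, 1, 0, 0, 0, 0, 0.03, 0.011, 1, 0, 0, 0, 0, 0.03, 0.011, 1, 0, 0, 0, 0, 0.03, 0.011, 1, 0, 0, 0, 0, 0.03, 0.011, 1, 0, 0, 0, 0, 0.03, 0.011, 1, 0, 0, 0, 0, 0.03, 0.011, 1, 0, 0, 0, 0, 0.03, 0.011, 1, 0, 0, 0, 0, 0.03, 0.011, 1, 0, 0, 0, 0, 0.03, 0.011, 1, 0, 0, 0, 0, 0.03, 0.011, 1, 0, 0, 0, 0, 0.03, 0.011, 1, 0, 0, 0, 0, 0.03, 0.011, 1, 0, 0, 0, 0, 0, 0, 1]}}

```text
clock: 3.2
eef_pos: [606.0, -306.3, 253.0]
eef_rot: [3.131, 1.554, 2.319]
wrist_force: [-0.3, 0.0, -0.1]
finger_gap: 0.2
```

```bash
python3 - <<'E'
from h import *
rep(); print(turn(EX).round(3)); p=read_state()['eef_pos'];print((Rc().T@(L2W(75,45,180)-p)).round())
for c in["scene","wrist"]:
  im,d=camera(c); cv2.imwrite(f"pics/{c}1.png",im)
E
```

```text
t 3.2 L [103.   53.8 253. ] F [-0.3  0.  -0.1] gap 0.2 j [-0.52  0.59  1.    0.    1.57  0.29]
[-0.058 -0.016 -0.001]
[ 73. -10. -26.]
```

View pics/scene1.png

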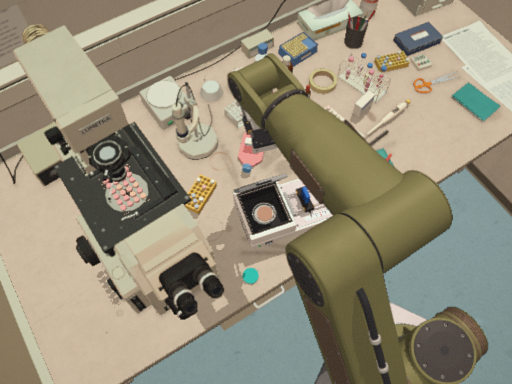

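View pics/wrist1.png

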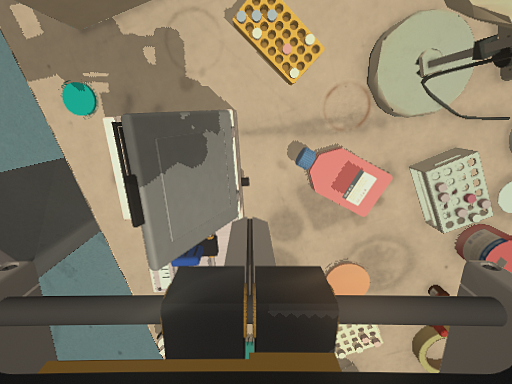

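```bash
python3 - <<'E'
from h import *
P=camera_params("wrist")
im,d=camera("wrist")
for n in ["lid_edge","lid_hinge","luminometer"]:
    print(n,[(round(r['conf'],2),W2L(w(P['T'],r['at'])).round().tolist()) for r in place_of("wrist",n)][:2])
for u,v in[(240,115),(240,215),(240,182),(125,115),(155,265)]:
    z=np.median(d[v-1:v+2,u-1:u+2]);print(u,v,z,W2L(deproj(P,u,v,z)).round())
print(W2L(P['T'][:3,3]).round())
rep()
E
```

```text
lid_edge [(0.93, [25.0, 72.0, 212.0])]
lid_hinge [(0.9, [80.0, 67.0, 88.0])]
luminometer [(0.4, [149.0, 231.0, 3.0])]
240 115 417.17953 [ 90. 128.   0.]
240 215 421.56512 [ 81. -23.  40.]
240 182 395.4851 [86. 33. 50.]
125 115 205.36763 [ 13. 135. 222.]
155 265 240.70883 [ 16.   5. 222.]
[111. 132. 433.]
t 3.5 L [102.9  49.5 255.6] F [1.  0.1 0.1] gap 0.2 j [-0.53  0.58  1.01  0.    1.57  0.28]
```

Call:
{"api": "play_rows", "payload": {"motion": [-0.03, -0.016, 0, 0.016, 0, -0.006, 1, -0.03, 0, 0, 0.016, 0, -0.006, 1, 0, 0, 0, 0.015, 0, -0.006, 1, 0, 0, 0, 0.015, 0, -0.006, 1, 0, 0, 0, 0.012, 0, -0.005, 1, 0, 0, 0, 0, 0, 0, 1]}}

```text
clock: 4.1
eef_pos: [577.8, -292.2, 181.9]
eef_rot: [0.17, 1.563, -0.591]
wrist_force: [-0.6, 1.9, 0.1]
finger_gap: 0.6
```

```bash
python3 - <<'E'
from h import *
rep(); print(turn(EX).round(3)); p=read_state()['eef_pos'];print((Rc().T@(L2W(53,48,182)-p)).round())
E
```

```text
t 4.1 L [ 72.9  44.8 181.9] F [-0.6  1.9  0.1] gap 0.6 j [-0.52  0.53  1.25 -0.    1.35  0.24]
[-0.006  0.008 -0.001]
[ -0.   3. -20.]
```

Call:
{"api": "play_rows", "payload": {"motion": [0, 0, 0, 0, 0, -0.008, 1, 0, 0, 0, 0, 0, -0.008, 1, 0, 0, 0, 0, 0, -0.008, 1, 0, 0, 0, 0.001, 0, -0.006, 1, 0, 0, 0, 0.003, 0, -0.006, 1]}}

```text
clock: 4.6
eef_pos: [550.3, -267.4, 181.0]
eef_rot: [0.187, 1.557, -0.576]
wrist_force: [0.9, -1.6, 0.4]
finger_gap: 0.6
```

```bash
python3 - <<'E'
from h import *
rep(); print(turn(EX).round(3))
im,d=camera("wrist"); cv2.imwrite("pics/wrist2.png",im)
E
```

```text
t 4.6 L [ 35.8  44.  181. ] F [ 0.9 -1.6  0.4] gap 0.6 j [-0.51  0.45  1.38 -0.    1.3   0.25]
[-0.009  0.013 -0.002]
```

View pics/wrist2.png

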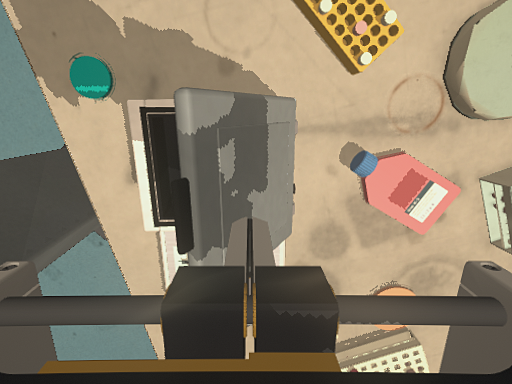

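The wrist image shows the finger tip over the lid's outer face at px (250,225), with light contact of about 1.8 N. I'll carry on along the arc.

Call:
{"api": "play_rows", "payload": {"motion": [0, 0, 0, 0.006, 0, -0.006, 1, 0, 0, 0, 0.007, 0, -0.006, 1, 0, 0, 0, 0.008, 0, -0.006, 1, 0, 0, 0, 0.008, 0, -0.006, 1, 0, 0, 0, 0.009, 0, -0.005, 1, 0, 0, 0, 0.009, 0, -0.005, 1]}}

```text
clock: 5.25
eef_pos: [523.8, -241.6, 129.6]
eef_rot: [0.197, 1.558, -0.566]
wrist_force: [0.5, -0.3, 0.5]
finger_gap: 0.4
```

```bash
python3 - <<'E'
from h import *
rep(); print(turn(EX).round(3))
im,d=camera("wrist"); cv2.imwrite("pics/wrist3.png",im)
E
```

```text
t 5.25 L [ -1.2  44.7 129.6] F [ 0.5 -0.3  0.5] gap 0.4 j [-0.5   0.42  1.54 -0.    1.17  0.27]
[-0.009  0.013 -0.003]
```

View pics/wrist3.png

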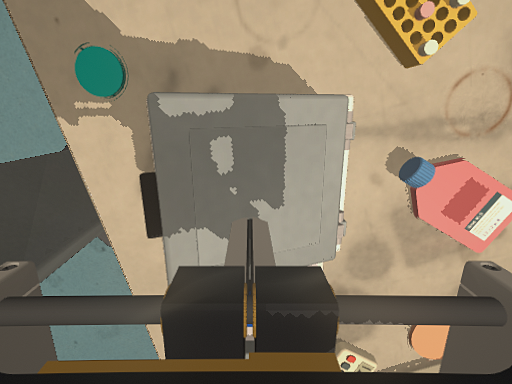

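Call:
{"api": "play_rows", "payload": {"motion": [0, 0, 0, 0.008, 0, -0.003, 1, 0, 0, 0, 0.007, 0, -0.002, 1, 0, 0, 0, 0.006, 0, -0.002, 1, 0, 0, 0, 0.006, 0, -0.001, 1]}}

```text
clock: 5.7
eef_pos: [517.1, -235.3, 98.8]
eef_rot: [0.188, 1.559, -0.575]
wrist_force: [-1.5, -0.6, 40.1]
finger_gap: 0.2
```

Call:
{"api": "play_rows", "payload": {"motion": [0, 0, 0, 0.004, 0, 0, 1, 0, 0, 0, 0.003, 0, 0, 1, 0, 0, 0, 0.002, 0, 0, 1]}}

```text
clock: 6.0
eef_pos: [517.2, -235.4, 99.0]
eef_rot: [0.17, 1.557, -0.592]
wrist_force: [-10.1, 5.4, 18.8]
finger_gap: 0.7
```

The fingertip is at z 99 mm, which is exactly the height of the shut lid's top, so the lid is seated. Next I lift off and check.

Call:
{"api": "play_rows", "payload": {"motion": [0, 0, 0, -0.01, 0, 0, 1, 0, 0, 0, -0.03, 0, 0, 1, 0, 0, 0, -0.03, 0, 0, 1, 0, 0, 0, -0.03, 0, 0, 1, 0, 0, 0, -0.02, 0, 0, 1, 0, 0, 0, 0, 0, 0, 1]}}

```text
clock: 6.6
eef_pos: [515.5, -234.3, 223.0]
eef_rot: [0.172, 1.558, -0.59]
wrist_force: [0.2, -0.0, 0.1]
finger_gap: 0.5
```

```bash
python3 - <<'E'
from h import *
rep(); P=camera_params("wrist")
im,d=camera("wrist"); cv2.imwrite("pics/wrist4.png",im); np.save("pics/wrist4.npy",d)
for n in ["lid_edge","lid_hinge","shutter_grip","luminometer"]:
    print(n,[(round(r['conf'],2),W2L(w(P['T'],r['at'])).round(1).tolist()) for r in place_of("wrist",n)][:2])
print(turn(EY),turn(-EY))
E
```

```text
t 6.6 L [-12.2  44.4 223. ] F [ 0.2 -0.   0.1] gap 0.5 j [-0.49  0.32  1.46 -0.    1.35  0.27]
lid_edge [(0.59, [-56.1, 70.5, 102.3])]
lid_hinge [(0.72, [73.9, 65.8, 92.4])]
shutter_grip []
luminometer [(0.77, [1.9, -2.7, 0.7])]
[-1.57916329  0.00549503  0.00480484] [ 1.56241706  0.00479386 -0.00548248]
```

View pics/wrist4.png

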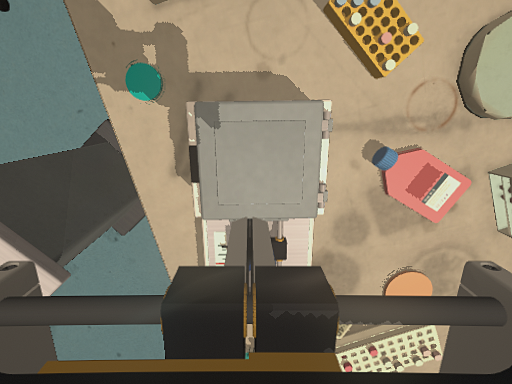

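Call:
{"api": "play_rows", "payload": {"motion": [0, 0, 0, 0, -0.027, 0.003, -0.2, 0, 0, 0, 0, -0.027, 0.003, -0.2, 0, 0, 0, 0, -0.027, 0.003, -0.2, 0, 0, 0, 0, -0.02, 0.003, -0.2, -0.132, 0, 0, 0, 0, 0, -0.2, -0.132, 0, 0, 0, 0, 0, -0.2, -0.132, 0, 0, 0, 0, 0, -0.2, -0.132, 0, 0, 0, 0, 0, -0.2, -0.132, 0, 0, 0, 0, 0, -0.2, -0.132, 0, 0, 0, 0, 0, -0.2, -0.132, 0, 0, 0, 0, 0, -0.2, -0.132, 0, 0, 0, 0, 0, -0.2, -0.132, 0, 0, 0, 0, 0, -0.2, -0.132, 0, 0, 0, 0, 0, -0.2, -0.132, 0, 0, 0, 0, 0, -0.2, -0.132, 0, 0, 0, 0, 0, -0.2, 0, 0, 0, 0, 0, 0, -0.2]}}

```text
clock: 8.55
eef_pos: [446.2, -315.1, 198.6]
eef_rot: [1.593, 1.547, 2.479]
wrist_force: [1.1, -0.4, 0.5]
finger_gap: 56.4
```

```bash
python3 - <<'E'
from h import *
rep(); P=camera_params("wrist")
im,d=camera("wrist"); cv2.imwrite("pics/wrist5.png",im); np.save("pics/wrist5.npy",d)
for n in ["shutter_grip","luminometer","lid_edge"]:
    print(n,[(round(r['conf'],2),W2L(w(P['T'],r['at'])).round(1).tolist()) for r in place_of("wrist",n)][:2])
print(turn(EY))
h=cv2.cvtColor(im,cv2.COLOR_BGR2HSV); m=(abs(h[...,0].astype(int)-115)<12)&(h[...,1]>150)
n,l,st,ce=cv2.connectedComponentsWithStats(m.astype(np.uint8))
for i in range(1,n):
    if st[i,4]>60:
        ys,xs=np.where(l==i); q=np.array([W2L(deproj(P,x,y,d[y,x])) for x,y in zip(xs,ys) if d[y,x]>0])
        top=q[q[:,2]>96]; print(ce[i],st[i],q.min(0).round(1),q.max(0).round(1), len(top), len(top) and (np.percentile(top,3,axis=0).round(1),np.percentile(top,97,axis=0).round(1)))
E
```

```text
t 8.55 L [ -7.4 -62.  198.6] F [ 1.1 -0.4  0.5] gap 56.4 j [-0.68  0.31  1.52 -0.    1.33 -1.57]
shutter_grip [(0.77, [5.9, -65.4, 84.2])]
luminometer [(0.68, [2.9, -2.4, 1.4])]
lid_edge [(0.65, [-55.7, 68.9, 100.7])]
[ 0.06366218 -0.0013195  -0.022471  ]
[248.71069182 199.90566038] [245 186   8  31 159] [-14.3 -66.7  98.9] [ 21.  -59.8 102.8] 158 (array([-13.1, -66. ,  99.8]), array([ 18.3, -60.1, 102.4]))
```

View pics/wrist5.png

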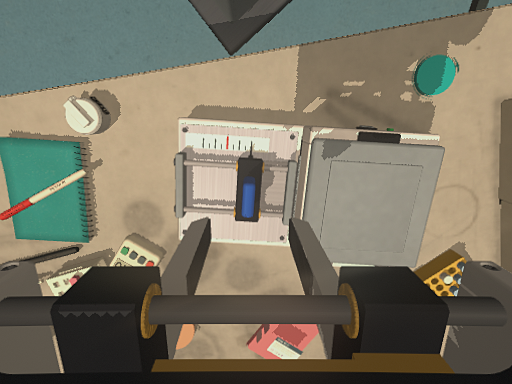

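The lid is flat and shut, and the blue grip at px (248,200) sits between the fingers. It is at luminometer (3,-63), against a nominal (0,-62). Next I descend.

Call:
{"api": "play_rows", "payload": {"motion": [0.03, 0, -0.01, 0.016, -0.004, 0, -0.2, 0.03, 0, -0.01, 0.016, -0.004, 0, -0.2, 0, 0, 0, 0.016, -0.002, 0, -0.2, 0, 0, 0, 0.016, 0, 0, -0.2, 0, 0, 0, 0.012, 0, 0, -0.2, 0, 0, 0, 0, 0, 0, -0.2]}}

```text
clock: 9.35
eef_pos: [453.9, -321.9, 120.7]
eef_rot: [3.142, 1.57, -2.337]
wrist_force: [-0.1, 0.6, 0.1]
finger_gap: 56.4
```

```bash
python3 - <<'E'
from h import *
rep(); print(turn(EY).round(3)); p=read_state()['eef_pos'];print((Rc().T@(L2W(2,-63,67)-p)).round(1))
E
```

```text
t 9.35 L [  2.9 -61.6 120.7] F [-0.1  0.6  0.1] gap 56.4 j [-0.68  0.4   1.6  -0.    1.15 -1.49]
[-0.013 -0.001 -0.   ]
[53.7  0.9 -1.3]
```

Call:
{"api": "play_rows", "payload": {"motion": [0, 0, 0, 0.015, 0, -0.001, -0.2, 0, 0, 0, 0.015, 0, 0, -0.2, 0, 0, 0, 0.012, 0, 0, -0.2, 0, 0, 0, 0.008, 0, 0, -0.2, 0, 0, 0, 0, 0, 0, -0.2]}}

```text
clock: 9.85
eef_pos: [454.5, -323.7, 71.7]
eef_rot: [-1.786, 1.567, -0.985]
wrist_force: [0.6, -0.5, -0.5]
finger_gap: 56.3
```

```bash
python3 - <<'E'
from h import *
rep()
im,d=camera("wrist"); cv2.imwrite("pics/wrist6.png",im)
E
```

```text
t 9.85 L [  4.5 -62.6  71.7] F [ 0.6 -0.5 -0.5] gap 56.3 j [-0.68  0.46  1.63 -0.    1.04 -1.48]
```

View pics/wrist6.png

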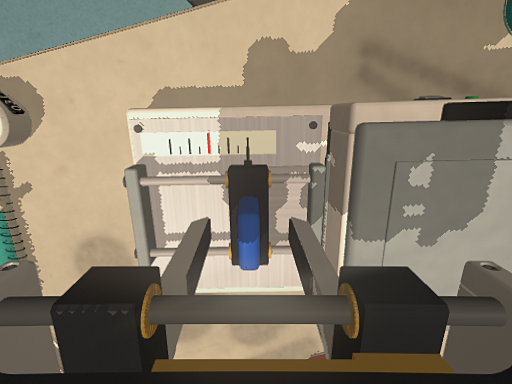

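The fingers straddle the blue grip at px (248,232). The pointer at (248,150) is on the shut tick and the red tick is at (208,143). I'll close gently, at 30 N.

Call:
{"api": "play_rows", "payload": {"motion": [0, 0, 0, 0.003, 0, 0, 1, 0, 0, 0, 0, 0, 0, 1, 0, 0, 0, 0, 0, 0, 1, 0, 0, 0, 0, 0, 0, 1, 0, 0, 0, 0, 0, 0, 1, 0, 0, 0, 0, 0, 0, 1, 0, 0, 0, 0, 0, 0, 1], "newtons": 35}}

```text
clock: 10.6
eef_pos: [455.2, -325.0, 71.2]
eef_rot: [-1.775, 1.563, -0.974]
wrist_force: [1.2, 1.3, -1.3]
finger_gap: 13.8
```

```bash
python3 - <<'E'
from h import *
rep(); print(turn(EY).round(3))
E
```

```text
t 10.6 L [  5.9 -63.   71.2] F [ 1.2  1.3 -1.3] gap 13.8 j [-0.68  0.46  1.63 -0.    1.04 -1.48]
[-0.016 -0.002  0.008]
```

Gripped, with a gap of 13.8 mm on the 14 mm grip. Now I slide 25 mm and check.

Call:
{"api": "play_rows", "payload": {"motion": [0, 0, 0, 0, 0, -0.005, 1, 0, 0, 0, 0, 0, -0.005, 1, 0, 0, 0, 0, 0, -0.005, 1, 0, 0, 0, 0, 0, -0.004, 1, 0, 0, 0, 0, 0, 0, 1]}}

```text
clock: 11.1
eef_pos: [442.5, -338.6, 71.3]
eef_rot: [-1.368, 1.561, -0.566]
wrist_force: [4.3, 3.0, -0.7]
finger_gap: 14.0
```

```bash
python3 - <<'E'
from h import *
rep(); print(turn(EY).round(3))
im,d=camera("wrist"); cv2.imwrite("pics/wrist7.png",im)
E
```

```text
t 11.1 L [  6.  -81.6  71.3] F [ 4.3  3.  -0.7] gap 14.0 j [-0.72  0.46  1.64  0.    1.04 -1.52]
[-0.014  0.002  0.009]
```

View pics/wrist7.png

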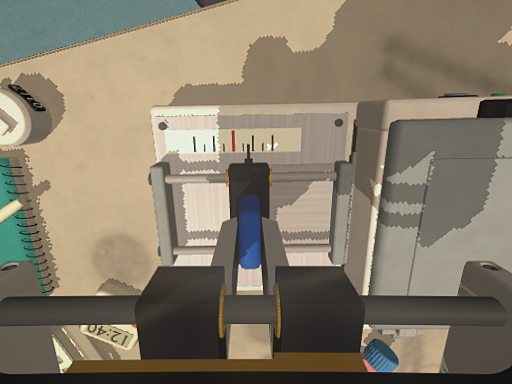

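Call:
{"api": "play_rows", "payload": {"motion": [0, 0, 0, 0, 0, -0.004, 1, 0, 0, 0, 0, 0, -0.004, 1, 0, 0, 0, 0, 0, -0.003, 1, 0, 0, 0, 0, 0, 0, 1, 0, 0, 0, 0, 0, 0, 1, 0, 0, 0, 0, 0, 0, 1]}}

```text
clock: 11.75
eef_pos: [435.8, -345.8, 71.3]
eef_rot: [-0.997, 1.558, -0.193]
wrist_force: [6.2, 3.8, -0.9]
finger_gap: 13.5
```

```bash
python3 - <<'E'
from h import *
rep(); print(turn(EY).round(3))
im,d=camera("wrist"); cv2.imwrite("pics/wrist8.png",cv2.resize(im[100:280,120:380],None,fx=3,fy=3,interpolation=cv2.INTER_CUBIC))
E
```

```text
t 11.75 L [  6.  -91.4  71.3] F [ 6.2  3.8 -0.9] gap 13.5 j [-0.74  0.45  1.64  0.01  1.03 -1.55]
[-0.013  0.007  0.01 ]
```

View pics/wrist8.png

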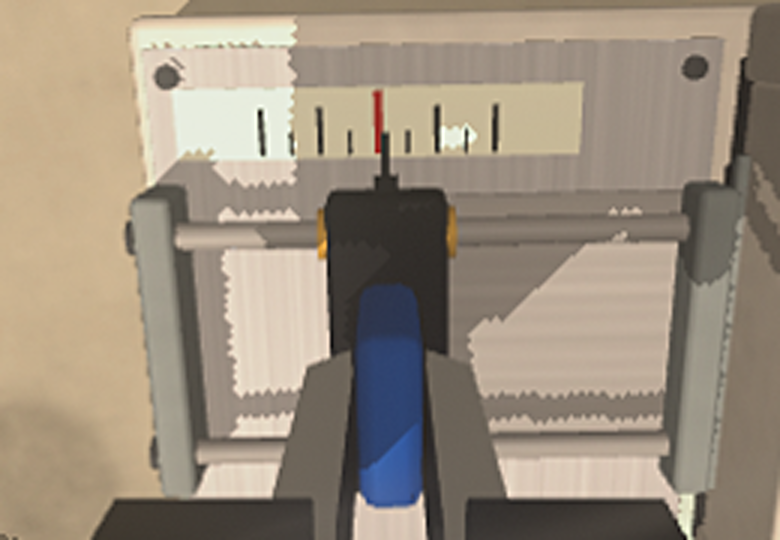

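The pointer (385) is 6 px short of the red tick (379), about 1.5 mm, and the pose change of 28.4 mm agrees.

Call:
{"api": "play_rows", "payload": {"motion": [0, 0, 0, 0, 0, -0.002, 1, 0, 0, 0, 0, 0, 0, 1, 0, 0, 0, 0, 0, 0, 1]}}

```text
clock: 12.1
eef_pos: [435.0, -346.7, 71.3]
eef_rot: [-0.888, 1.557, -0.083]
wrist_force: [6.2, 4.7, -0.7]
finger_gap: 13.7
```

```bash
python3 - <<'E'
from h import *
rep(); print(turn(EY).round(3))
im,d=camera("wrist"); cv2.imwrite("pics/wrist9.png",cv2.resize(im[100:280,120:380],None,fx=3,fy=3,interpolation=cv2.INTER_CUBIC))
rep()
E
```

```text
t 12.1 L [  6.  -92.7  71.3] F [ 6.2  4.7 -0.7] gap 13.7 j [-0.74  0.45  1.64  0.01  1.03 -1.55]
[-0.012  0.009  0.011]
t 12.15 L [  6.  -92.7  71.3] F [ 5.7  4.  -1. ] gap 14.0 j [-0.74  0.45  1.64  0.01  1.03 -1.55]
```

View pics/wrist9.png

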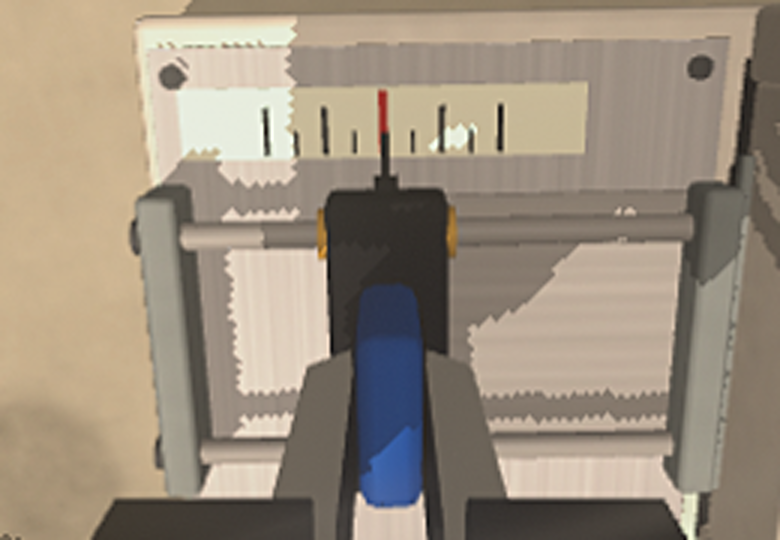

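The pointer is on the red tick (385 against 383). One last check of the whole scene, then I'll hand in.

```bash
python3 - <<'E'
from h import *
rep()
im,d=camera("scene"); cv2.imwrite("pics/scene9.png",im); P=camera_params("scene")
im,d=camera("top"); cv2.imwrite("pics/top9.png",im); P=camera_params("top")
for n in ["lid_edge","timer","petri_big","microtube_block","culture_flask"]:
    print(n,[(round(r['conf'],2),w(P['T'],r['at']).round(1).tolist(),W2L(w(P['T'],r['at'])).round().tolist()) for r in place_of("top",n)][:1])
rep()
E
```

```text
t 12.15 L [  6.  -92.7  71.3] F [ 5.7  4.  -1. ] gap 14.0 j [-0.74  0.45  1.64  0.01  1.03 -1.55]
lid_edge [(0.62, [496.6, -184.3, 102.4], [-60.0, 68.0, 102.0])]
timer [(0.94, [442.9, -537.4, -0.6], [142.0, -226.0, -1.0])]
petri_big [(0.57, [564.1, -579.3, -1.6], [259.0, -174.0, -2.0])]
microtube_block [(0.83, [759.7, -207.9, 5.9], [148.0, 231.0, 6.0])]
culture_flask [(0.9, [690.9, -420.1, 3.0], [243.0, 29.0, 3.0])]
t 12.5 L [  6.  -92.7  71.2] F [ 6.3  4.2 -1.3] gap 13.8 j [-0.74  0.45  1.64  0.01  1.03 -1.55]
```

View pics/scene9.png

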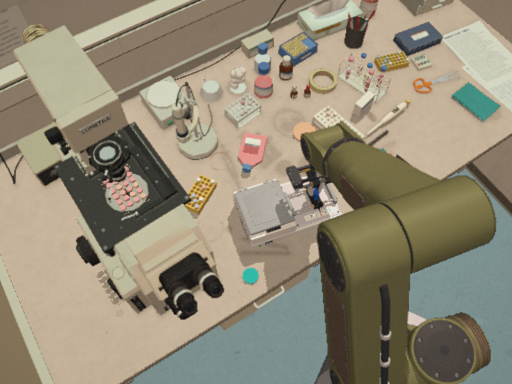

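The scene image shows the lid flat and shut at (265,210), the gripper on the shutter at (318,190), and the bystanders in place. Handing in.

```bash
python3 -c "
from cell import *
print(sign_off())"
```

```text
the job is handed in; nothing more can be done
None
```

I pressed the lid shut from behind first. Then I gripped the blue shutter grip, slid it to the red half-open tick, and handed the job in at about 12.5 s still holding it.

- **Lid:** the fingertip stopped at z ≈ 99 mm, the given height of the shut lid's top. After release, the networks placed the lid edge about 1 to 3 mm above that height, within their error of about 4 mm, and the pictures show the lid flat.
- **Shutter:** the pointer was on the red tick to within about 0.5 mm in the wrist picture. Arm travel from shut was 29.7 mm, so it stayed well short of the three-quarter mark. The finger gap was about 14 mm, and the pull of about 7.5 N matches the spring at half open. The pose stayed steady until hand-in.
- **Bench:** the timer, flask, tube block and big petri dish measured within the networks' error of where they started. I could not see the loaded dish after the lid was shut.
- **Force:** seating the lid briefly read 40 N at the wrist, through the fingertips on the lid rather than the gripper's body. That is right at the 40 N body limit, though far below the 120 N wrist limit.

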